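# Draw the locating pin of a weld jig and hold it

## Task

The bent-tube frame on the welding bench is locked in its jig by a locating pin that stands in a leaning guide block. Swing the flat keeper bar well clear of the pin's shoulder, then draw the pin straight along its guide, without bending it sideways by force, until the dark ring on its shank is level with the guide's top face; do not take the pin out of the guide. Finish while holding the pin there, by the gripper alone, and leave the other things on the bench where they are.

Things in the scene. Friction and masses are not known exactly. Their poses are not given: they have to be found in the camera images.
- guide: Fixed steel guide block 56 (x) by 102 (y) by 50 mm (z) on the jig, left or right on the bench. Origin: centre of the bore's mouth in its top face, 118 mm above the bench. z runs outward along the bore and leans 0.35 rad from vertical towards the robot's side (guide -x); x lies in the sloping top face, away from the robot; y level. Through bore 17 mm wide. Yaw within 0.4 rad.
- pin: Loose bright metal pin, 0.24 to 0.48 kg. Origin: centre of the shoulder's underside, z along the pin to the grip. Shoulder disc 44 mm wide, z 0 to 8 mm; round grip 18 mm wide with dark knurl bands, z 8 to 72 mm (top end); shank 16 mm wide down to z -82 mm, foot tapered. At the start it is fully home: shoulder on the guide's top face, origin at the mouth. Let go, it slides back.
- pin_ring (a point): Middle of the dark ring on the pin's shank, on the pin's axis 40 mm below the shoulder's underside (pin z = -40 mm). The ring is 4 mm wide and is hidden in the bore at the start; drawing the pin out by 40 mm brings it level with the guide's top face.
- keeper (a joint): Angle (rad) of the keeper, a dark flat bar 11 mm wide and 6 mm thick, 9.5 to 15.5 mm over the guide's top face, hinged parallel to guide z. At 0 it points along guide -y past the grip's -x side and blocks the shoulder; starts at 0 to 0.18. Growing values swing it to guide -x, clockwise from above; clear from 0.5, stop at 1.9. Light friction (under 1 N at its end); stays where left.
- keeper_hinge (a point): Point on the keeper's hinge axis in the guide's top face, at guide x = 0, y = 37 mm, z = 0.
- keeper_post (a point): Centre of the top end of the round post on the keeper's free end: parallel to guide z, 11 mm wide, from 15.5 (the bar) to 55.5 mm over the guide's top face, 91 mm from the hinge axis. At joint 0 its top is at guide x = -15.5, y = -53, z = 55.5 mm. Can be pinched or pushed from above.
- torch_stand: Bystander, fixed: round base 110 mm across with an upright 170 mm high carrying a black welding torch along its y; stands on the side of the bench that the jig does not take.
- hammer: Bystander, loose: hammer, 240 mm long, lying on the bench near the robot; origin under its middle.
- consumables_box: Bystander, loose: open blue box 110 x 80 x 45 mm at the far left; origin at the centre of its underside.
- tube_offcut: Bystander, loose: upright steel tube offcut, 48 mm in diameter, 70 mm high, at the far right; origin at the centre of its underside.
Not all that is in view belongs to the job. What is meant by the pin is not blue, and is the smaller of those in its own colour.

How it is judged:
On the way, in this order (a step that is already met when the one before it is completed fails the run):
1. the keeper is swung clear while the pin is still down (value of joint keeper above 0.6 rad and z of pin in the frame of guide below 0.008 m), for 0.2 s.
2. the pin is drawn until its ring is level with the guide's top face (z of pin in the frame of guide between 0.035 and 0.045 m), for 0.2 s.
At the end, for the whole second after the job is handed in: The gripper holds the pin at rest with the middle of its ring within 5 mm of the guide's top face, in line with the bore within 0.06 rad, the keeper swung clear (beyond 0.6 rad) and not touching the pin (all of step 2 and angle between the z axis of pin and the z axis of guide, either way round below 0.06 rad and contact force between the fingers and pin above 2 N and contact force between pin and keeper below 0.3 N and value of joint keeper above 0.6 rad and linear speed of pin below 0.02 m/s); the arm keeps its last pose, push and grip.
It fails at once if the pin is drawn out of the guide (z of pin in the frame of guide above 0.075 m).
It fails at once if the pin is forced sideways against its guide (over 60 N) (contact force between pin and guide above 60 N).
It fails at once if a bystander is disturbed (distance of any of hammer, consumables_box, tube_offcut from where it was at the start of the episode above 0.02 m or contact force between anything else and torch_stand above 25 N).
It also fails if it takes over 45 s, if anything falls off the work surface, if the arm or the gripper's body presses on something with over 40 N, if the wrist force passes 120 N, or if a joint passes its speed limit or range.

## Robot

A 6-joint arm with a two-finger parallel gripper is mounted at the origin on the work surface. World frame = base frame: x ahead of the robot, y to its left, z up, the work surface at z = 0. Lengths are in m, angles in rad, forces in N, time in s.
With the tool pointing down it reaches from about 0.3 to 0.875 m from the base axis. Payload 4.2 kg.
Tool frame: the origin (TCP) lies on the mounting face of the last link; the fingertips stand 173 mm ahead of it and the grasp point (between the pads) lies 155 mm ahead of it (arm.tcp_to_grasp is the distance from the TCP to the grasp point, in m); z points along the fingers, y is the line along which they close (so a half turn about z gives the same grasp; the last joint's range is limited). The gripper opens to 85 mm and grips with 20 to 120 N. Pads are 22 mm wide; open, the fingers measure 114 mm over their backs; the gripper's body (76 mm by 85 mm) begins 54 mm behind the grasp point. The pads swing forward as they close: fully open they stand 13 mm farther back than shut.
Start: joints at [-1.321, 0.32, 1.565, -0, 1.257, -0.02], TCP at [0.153, -0.554, 0.405] pointing down, gripper open.
Joint ranges: [-3.11, 3.11], [-0.84, 2.01], [0.21, 2.61], [-1.34, 4.49], [0.05, 2.63], [-2.56, 2.56]. Speed limits (rad/s): [2.57, 2.57, 3.14, 3.14, 3.14, 3.14].

## Interface

Orientations are given as [roll, pitch, yaw] about the fixed x, y, z axes, in that order (R = Rz(yaw) Ry(pitch) Rx(roll)).
In Python, from station import arm gives the robot as it stands. The module is installed in compiled form; this text tells all that it offers.
- The arm moves only by the tool move_arm, never from a script. Its argument "deltas" is text: rows parted by semicolons, each of 7 numbers parted by spaces: the shift along the world's x, y, z in m, then the turn, a rotation vector about the world's x, y, z in rad, then the opening, from 0 (shut) to 1 (fully open). A call has exactly 8 rows; each row is the pose to reach, as a shift and turn from the pose commanded when the call began; what a row does not reach only later rows make up. A row lasts 1/12 s, in which the tool goes at most 41.7 mm and 7.16 degrees, less where a joint would pass 70% of its speed; a pose out of reach is approached as far as the arm can. A call with a gripper value outside its range is refused whole. The fingers move at their own pace and stop on an object; "grip_force" is the grip in N (left out, the last holds). Time passes only in rows, so rows that repeat a pose let the fingers close, or fill a call up. It gives the time, the measured TCP pose, the force, the opening and the grip force at its end, in the units of the state.
- arm.observe(): the state, without advancing time (a new reading comes with each control period).
- arm.snapshot(name): name is "side" or "top"; returns (picture, depth): 400x640x3 uint8, red, green, blue; 400x640 float32, m along the optical axis (not along the pixel's ray), 0 where there is no reading.
- arm.calibration(name): a dict with "K" (3x3 intrinsics, pixels), "R" (3x3) and "t" (3): a world point X has camera coordinates R X + t. Camera axes: x right, y down, z forward; pixel columns grow to the right and rows downward; lengths in m; the calibration is good to about 2 mm. A picture is of the moment at which its call begins. calibration takes no time and is no camera call.
- arm.finish_job(): hands the job in; it is judged then, once.
The state is a dict: "clock": time; "joint_positions": joint angles; "joint_vel": joint speeds; "tau": joint torques, N m; "tcp_pos": TCP position; "tool_rot": TCP orientation; "contact_force": force on the tool from outside, world axes, zero at the start; "ft_torque": the same for the moment, N m; "finger_gap": opening from 0.0 (shut) to 1.0 (fully open); "grip_force": force on a finger pad.
Only numpy, scipy, OpenCV 4.12 (cv2) and the standard library are available. Lean on these libraries where they do the work, as an engineer would, in place of code of your own. Each camera call takes 0.05 s, during which the arm holds its last target. There are 200 camera calls.

## Working session

There is one attempt and no reset: what is moved stays moved. The work goes in short steps, Python scripts to look and compute and a tool call to move; the robot and the scene stay as the last step left them, time stands still between calls to the robot, and variables do not carry over. Pictures are saved under pics/ and viewed, at most 10 in all, crops included, and the job is handed in when it is done.

Besides the shell and the picture viewer there is one more tool, called after "Call:" by a JSON object that holds its "op" and its "data". move_arm: Moves the arm, as the interface text tells. Its arguments: {"type":"object","properties":{"deltas":{"type":"string"},"grip_force":{"type":"number"}},"required":["deltas"]}

```bash
mkdir -p pics
python3 - <<'E'
from station import arm
import cv2,numpy as np
for n in("side","top"):
    p,d=arm.snapshot(n); cv2.imwrite(f"pics/{n}0.png",p[:,:,::-1]); np.save(f"{n}0.npy",d)
    c=arm.calibration(n); print(n,c["K"],c["R"],c["t"])
print(arm.observe())
E
```

```text
side [[426.87333658   0.         317.29576688]
 [  0.         426.87333658 203.04436293]
 [  0.           0.           1.        ]] [[-0.73907229 -0.67362183  0.00240345]
 [-0.45068794  0.49181964 -0.74497908]
 [ 0.5006521  -0.5516766  -0.6670835 ]] [0.35967018 0.28169937 1.0774794 ]
top [[395.86164748   0.         321.0165736 ]
 [  0.         395.86164748 200.82793037]
 [  0.           0.           1.        ]] [[-0.00603268 -0.99979492 -0.01933184]
 [-0.98832926  0.00890393 -0.15207235]
 [ 0.15221329  0.01818882 -0.98818029]] [0.00989618 0.48970009 0.9830597 ]
{'clock': 0.1, 'joint_positions': array([-1.32098991e+00,  3.20236141e-01,  1.56553715e+00,  3.77636200e-05,
        1.25741547e+00, -2.00048116e-02]), 'joint_vel': array([-1.19852573e-03,  4.65047062e-05, -1.49203175e-03,  6.23180001e-04,
       -7.16711712e-04, -3.73171019e-04]), 'tau': array([ 4.27142891e-05, -4.16410017e+01, -2.34705484e+01, -5.33490845e-05,
        4.88775360e-03, -1.23788612e-05]), 'tcp_pos': array([ 0.15323326, -0.55405607,  0.40396914]), 'tool_rot': array([-3.13999758e+00, -6.78262894e-05,  2.69799508e-01]), 'contact_force': array([-0.59257918, -0.3010762 , -0.4107226 ]), 'ft_torque': array([-0.04837424,  0.01992517,  0.00905135]), 'grip_force': 0.0, 'finger_gap': 1.0017030272965368}
```

View pics/side0.png

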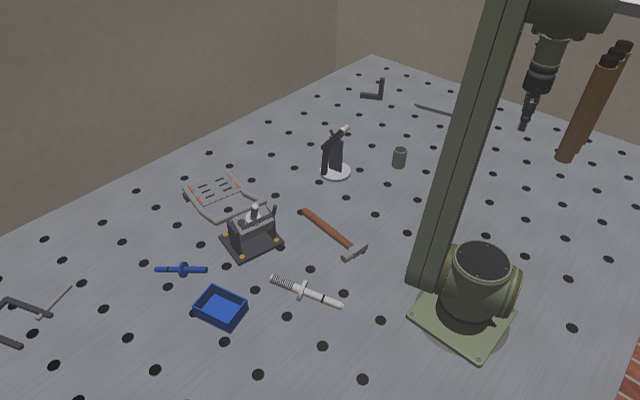

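View pics/top0.png

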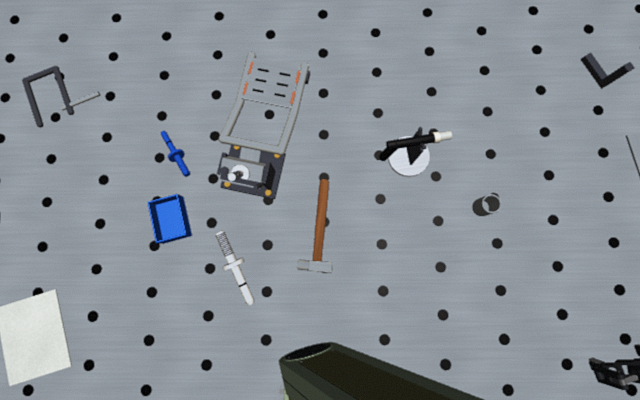

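Three pin-like things in the top picture: a blue one at (175,153), a large bright one lying loose at (235,268), and a smaller bright one standing in the guide at (240,174). The last fits, since it is not blue and is the smaller of the bright ones. I'll confirm it in an enlarged crop.

Run:
```python
import cv2,numpy as np
a=cv2.imread("pics/top0.png")[135:210,205:295]; b=cv2.imread("pics/side0.png")[190:265,210:300]
f=lambda i:cv2.resize(i,None,fx=6,fy=6,interpolation=cv2.INTER_CUBIC)
cv2.imwrite("pics/cropT.png",f(a)); cv2.imwrite("pics/cropS.png",f(b))
```

```text
(no output)
```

View pics/cropT.png

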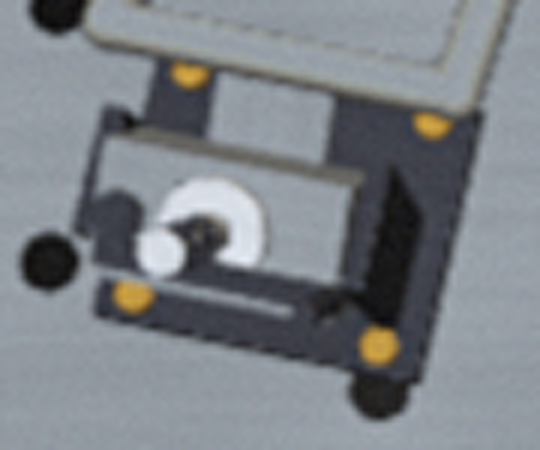

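View pics/cropS.png

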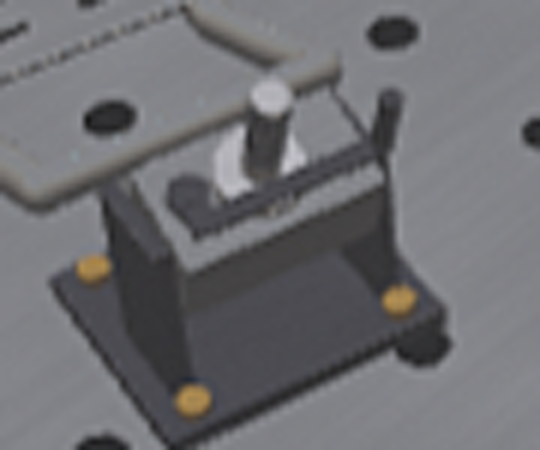

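Crops: the smaller bright pin stands in the guide, grip top at about (231.5,176.5) in the top picture and (254.6,205.8) in the side picture. The dark keeper bar passes on its robot side, with the post top at side (274.6,205.8). This confirms the pin. Next I fit the guide pose.

```bash
cat > g.py <<'E'
import numpy as np
from scipy.optimize import least_squares
from scipy.spatial.transform import Rotation as Ro
from station import arm
C={n:arm.calibration(n) for n in("side","top")}
def proj(n,X):
    c=C[n]; p=c["K"]@(c["R"]@X+c["t"]); return p[:2]/p[2]
def Rg(yaw): return Ro.from_euler('z',yaw)*Ro.from_euler('y',-0.35)
def G(v,p): return Rg(v[2]).apply(p)+np.array([v[0],v[1],.118])
def post(q,z=.0555): return np.array([0,.037,0])+Ro.from_euler('z',-q).apply([-.0155,-.09,z])
E
python3 - <<'E'
from g import *
T=lambda u,v:((u+.5)/6-.5+205,(v+.5)/6-.5+135); S=lambda u,v:((u+.5)/6-.5+210,(v+.5)/6-.5+190)
obs=[("top",T(160,252),(0,0,.072),2),("side",S(270,97),(0,0,.072),2),("top",T(328,302),None,1),("side",S(390,97),None,2),
("top",T(362,180),(.028,-.051,0),1),("top",T(108,137),(.028,.051,0),1),("top",T(345,285),(-.028,-.051,0),.5),
("side",S(185,272),(-.028,.051,0),1),("side",S(385,190),(-.028,-.051,0),1),("side",S(130,180),(.028,.051,0),1),("side",S(335,90),(.028,-.051,0),1)]
def f(v,w=1): return np.concatenate([(proj(n,G(v,post(v[3]) if p is None else np.array(p)))-u)*k for n,u,p,k in obs])
s=least_squares(f,[.6,.2,0,.1],loss='soft_l1'); v=s.x
print(v.round(4)); print(f(v).reshape(-1,2).round(1))
print("pin top",G(v,np.array([0,0,.072])),"post",G(v,post(v[3])))
# depth checks
K=C["top"]
for n,pt in(("top",T(160,252)),("side",S(270,97)),("top",T(280,220)),("top",T(230,175))):
    d=np.load(n+"0.npy"); c=C[n]; z=d[round(pt[1]),round(pt[0])]
    print(n,pt,c["R"].T@(np.linalg.inv(c["K"])@[pt[0],pt[1],1]*z-c["t"]))
E
```

```text
[ 0.5472  0.1963 -0.217  -0.0091]
[[ 1.6  0.3]
 [-0.  -0.2]
 [-3.3  1.9]
 [-0.4 -0.8]
 [-1.2  1.1]
 [-0.1 -0.2]
 [-1.   3.2]
 [ 0.3  0.1]
 [ 0.1 -1.6]
 [-0.5 -1.1]
 [-1.7 -0.6]]
pin top [0.52310719 0.20159036 0.18563484] post [0.50372943 0.15144832 0.16510278]
top (231.25, 176.58333333333334) [0.52305098 0.20294391 0.18754208]
side (254.58333333333334, 205.75) [0.52151544 0.20273542 0.18709739]
top (251.25, 171.25) [0.54978212 0.17135799 0.12304962]
top (242.91666666666666, 163.75) [0.5676682  0.19116426 0.12613022]
```

```bash
cat >> g.py <<'E'
V=[.5468,.1972,-.217]
def plan(gp,frac=1,v=V,n=None):
    "shift+rotvec from measured TCP to TCP such that fingertip(173mm) at guide point gp"
    o=arm.observe(); t=G(v,np.array(gp)+[0,0,.173]); R=Rg(v[2])*Ro.from_euler('y',np.pi)
    rv=(R*Ro.from_euler('xyz',o["tool_rot"]).inv()).as_rotvec()
    print(gp,"shift",(t-o["tcp_pos"]).round(4),"rv",rv.round(3),"tcp",o["tcp_pos"].round(4),"guide tip",Rg(v[2]).inv().apply(o["tcp_pos"]+Ro.from_euler('xyz',o["tool_rot"]).apply([0,0,.173])-[v[0],v[1],.118]).round(4),"F",o["contact_force"].round(1),"t",o["clock"])
E
python3 -c "
from g import *
plan([.012,-.058,.075])"
```

```text
[0.012, -0.058, 0.075] shift [ 0.309   0.7105 -0.0489] rv [-0.477 -0.015  2.62 ] tcp [ 0.1532 -0.5541  0.404 ] guide tip [-0.1705 -0.8181  0.1825] F [-0.6 -0.3 -0.4] t 0.1
```

Call:
{"op": "move_arm", "data": {"deltas": "0.025 0.03 0 -0.022 -0.001 0.12 0; 0.05 0.06 0 -0.044 -0.002 0.24 0; 0.075 0.09 0 -0.066 -0.003 0.36 0; 0.1 0.12 0 -0.088 -0.003 0.48 0; 0.12 0.15 0 -0.11 -0.004 0.6 0; 0.14 0.18 0 -0.131 -0.005 0.72 0; 0.16 0.21 0 -0.153 -0.005 0.84 0; 0.18 0.24 0 -0.17 -0.006 0.94 0", "grip_force": 20}}

```text
clock: 0.77
tcp_pos: [0.3337, -0.3124, 0.4045]
tool_rot: [3.016, 0.107, 1.211]
contact_force: [0.1, 0.2, 0.6]
finger_gap: -0.001
grip_force: 0.0
```

Call:
{"op": "move_arm", "data": {"deltas": "0.012 0.03 0 -0.022 -0.001 0.12 0; 0.025 0.06 0 -0.044 -0.002 0.24 0; 0.037 0.09 0 -0.066 -0.003 0.36 0; 0.05 0.12 0 -0.088 -0.003 0.48 0; 0.062 0.15 0 -0.11 -0.004 0.6 0; 0.074 0.18 0 -0.131 -0.005 0.72 0; 0.087 0.21 0 -0.153 -0.005 0.84 0; 0.1 0.24 0 -0.17 -0.006 0.94 0"}}

```text
clock: 1.43
tcp_pos: [0.4332, -0.0725, 0.4046]
tool_rot: [3.029, 0.27, 2.156]
contact_force: [1.1, -0.4, -0.8]
finger_gap: 0.0
grip_force: 0.0
```

```bash
python3 -c "
from g import *
plan([.012,-.058,.075]);print(arm.observe()['joint_positions'].round(2))"
```

```text
[0.012, -0.058, 0.075] shift [ 0.029   0.229  -0.0495] rv [-0.137 -0.005  0.733] tcp [ 0.4332 -0.0725  0.4046] guide tip [ 0.0355 -0.3058  0.1157] F [ 1.1 -0.4 -0.8] t 1.4333
[-0.15  0.05  1.93 -0.15  0.9  -0.67]
```

Call:
{"op": "move_arm", "data": {"deltas": "0.005 0.035 0 -0.022 -0.001 0.12 0; 0.01 0.07 -0.005 -0.044 -0.002 0.24 0; 0.015 0.1 -0.01 -0.066 -0.003 0.36 0; 0.02 0.135 -0.02 -0.088 -0.003 0.48 0; 0.024 0.17 -0.03 -0.11 -0.004 0.6 0; 0.027 0.2 -0.04 -0.13 -0.005 0.7 0; 0.029 0.229 -0.0495 -0.137 -0.005 0.733 0; 0.029 0.229 -0.0495 -0.137 -0.005 0.733 0"}}

```text
clock: 2.1
tcp_pos: [0.462, 0.1584, 0.3531]
tool_rot: [3.141, 0.347, 2.924]
contact_force: [-0.1, 0.4, -0.4]
finger_gap: 0.002
grip_force: 0.0
```

Run:
```python
from g import *
import cv2
plan([.012,-.058,.075]);plan([.012,-.058,.03])
for d in([.012,-.058,.03],[-.012,-.052,.03],[-.03,-.045,.03],[-.05,-.03,.03],[-.068,-.005,.03],[-.055,-.015,.03],[-.055,-.015,.09]): plan(d)
ims=[]
for n,(u,w) in(("top",(205,110)),("side",(200,150))):
    p,_=arm.snapshot(n); ims.append(cv2.resize(p[w:w+120,u:u+100,::-1],None,fx=4,fy=4,interpolation=cv2.INTER_CUBIC))
cv2.imwrite("pics/pre.png",np.hstack(ims))
```

```text
[0.012, -0.058, 0.075] shift [ 0.0002 -0.002   0.0019] rv [-0.001 -0.003  0.001] tcp [0.462  0.1584 0.3531] guide tip [ 0.0102 -0.0561  0.0734] F [-0.1  0.4 -0.4] t 2.1
[0.012, -0.058, 0.03] shift [ 0.0153 -0.0053 -0.0403] rv [-0.001 -0.003  0.001] tcp [0.462  0.1584 0.3531] guide tip [ 0.0102 -0.0561  0.0734] F [-0.1  0.4 -0.4] t 2.1
[0.012, -0.058, 0.03] shift [ 0.0153 -0.0053 -0.0403] rv [-0.001 -0.003  0.001] tcp [0.462  0.1584 0.3531] guide tip [ 0.0102 -0.0561  0.0734] F [-0.1  0.4 -0.4] t 2.1
[-0.012, -0.052, 0.03] shift [-0.0054  0.0054 -0.0486] rv [-0.001 -0.003  0.001] tcp [0.462  0.1584 0.3531] guide tip [ 0.0102 -0.0561  0.0734] F [-0.1  0.4 -0.4] t 2.1
[-0.03, -0.045, 0.03] shift [-0.0204  0.0159 -0.0547] rv [-0.001 -0.003  0.001] tcp [0.462  0.1584 0.3531] guide tip [ 0.0102 -0.0561  0.0734] F [-0.1  0.4 -0.4] t 2.1
[-0.05, -0.03, 0.03] shift [-0.0356  0.0346 -0.0616] rv [-0.001 -0.003  0.001] tcp [0.462  0.1584 0.3531] guide tip [ 0.0102 -0.0561  0.0734] F [-0.1  0.4 -0.4] t 2.1
[-0.068, -0.005, 0.03] shift [-0.0467  0.0627 -0.0678] rv [-0.001 -0.003  0.001] tcp [0.462  0.1584 0.3531] guide tip [ 0.0102 -0.0561  0.0734] F [-0.1  0.4 -0.4] t 2.1
[-0.055, -0.015, 0.03] shift [-0.0369  0.0503 -0.0633] rv [-0.001 -0.003  0.001] tcp [0.462  0.1584 0.3531] guide tip [ 0.0102 -0.0561  0.0734] F [-0.1  0.4 -0.4] t 2.1
[-0.055, -0.015, 0.09] shift [-0.057   0.0547 -0.0069] rv [-0.001 -0.003  0.001] tcp [0.462  0.1584 0.3531] guide tip [ 0.0102 -0.0561  0.0734] F [-0.1  0.4 -0.4] t 2.1
```

View pics/pre.png

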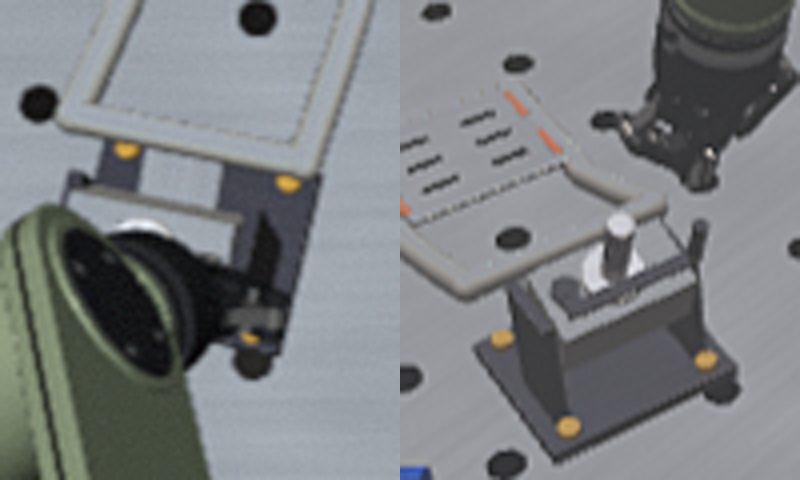

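Run:
```python
from g import *
for p in([.010,-.056,.0734],post(0),post(.1),[0,0,.072],[.0212,-.056,.0734],[-.001,-.056,.0734]):
    X=G(V,np.array(p)); print(np.round(p,3),proj("side",X).round(1),proj("top",X).round(1))
```

```text
[ 0.01  -0.056  0.073] [271.2 194.6] [256.5 177.7]
[-0.016 -0.053  0.056] [274.3 205.9] [255.5 187.3]
[-0.024 -0.051  0.056] [275.4 208.7] [254.  190.9]
[0.    0.    0.072] [254.4 205.9] [231.6 176.9]
[ 0.021 -0.056  0.073] [269.1 191.4] [257.3 172.8]
[-0.001 -0.056  0.073] [273.3 197.7] [255.8 182.5]
```

Run:
```python
from g import *
p,d=arm.snapshot("side"); c=C["side"]
for v in range(184,200,2):
  print(v,[tuple((1000*Rg(V[2]).inv().apply(c["R"].T@(np.linalg.inv(c["K"])@[u,v,1]*d[v,u]-c["t"])-[V[0],V[1],.118])).round().astype(int)) if d[v,u] else 0 for u in range(268,282,2)])
```

```text
184 [(np.int64(13), np.int64(-41), np.int64(131)), (np.int64(11), np.int64(-46), np.int64(130)), (np.int64(1), np.int64(-44), np.int64(144)), (np.int64(-6), np.int64(-44), np.int64(155)), (np.int64(-7), np.int64(-50), np.int64(152)), (np.int64(1), np.int64(-63), np.int64(133)), (np.int64(-5), np.int64(-64), np.int64(140))]
186 [(np.int64(6), np.int64(-37), np.int64(134)), (np.int64(7), np.int64(-43), np.int64(128)), (np.int64(1), np.int64(-45), np.int64(134)), (np.int64(-6), np.int64(-46), np.int64(144)), (np.int64(-6), np.int64(-52), np.int64(139)), (np.int64(0), np.int64(-64), np.int64(123)), (np.int64(-2), np.int64(-69), np.int64(123))]
188 [(np.int64(-3), np.int64(-31), np.int64(140)), (np.int64(4), np.int64(-43), np.int64(122)), (np.int64(0), np.int64(-46), np.int64(126)), (np.int64(-2), np.int64(-51), np.int64(126)), (np.int64(-2), np.int64(-57), np.int64(121)), (np.int64(0), np.int64(-66), np.int64(113)), (np.int64(143), np.int64(-200), np.int64(-179))]
190 [(np.int64(-2), np.int64(-32), np.int64(130)), (np.int64(-1), np.int64(-40), np.int64(123)), (np.int64(2), np.int64(-48),
[... 846 characters left out ...]
int64(-171))]
196 [(np.int64(132), np.int64(-146), np.int64(-175)), (np.int64(130), np.int64(-153), np.int64(-176)), (np.int64(5), np.int64(-55), np.int64(74)), (np.int64(-1), np.int64(-57), np.int64(82)), (np.int64(116), np.int64(-167), np.int64(-167)), (np.int64(112), np.int64(-172), np.int64(-165)), (np.int64(110), np.int64(-179), np.int64(-167))]
198 [(np.int64(123), np.int64(-140), np.int64(-170)), (np.int64(121), np.int64(-147), np.int64(-172)), (np.int64(116), np.int64(-151), np.int64(-167)), (np.int64(112), np.int64(-156), np.int64(-165)), (np.int64(110), np.int64(-163), np.int64(-168)), (np.int64(103), np.int64(-166), np.int64(-159)), (np.int64(101), np.int64(-173), np.int64(-161))]
```

Call:
{"op": "move_arm", "data": {"deltas": "0.008 -0.003 -0.013 0 -0.003 0 0; 0.0165 -0.005 -0.026 0 -0.003 0 0; 0.017 -0.005 -0.04 0 -0.003 0 0; 0.005 0 -0.045 0 -0.003 0 0; -0.0055 0.0055 -0.0485 0 -0.003 0 0; -0.013 0.01 -0.0515 0 -0.003 0 0; -0.0205 0.016 -0.0545 0 -0.003 0 0; -0.028 0.025 -0.058 0 -0.003 0 0"}}

```text
clock: 2.92
tcp_pos: [0.4341, 0.1781, 0.2977]
tool_rot: [3.14, 0.354, 2.915]
contact_force: [0.7, -1.0, -0.4]
finger_gap: -0.001
grip_force: 0.3
```

Call:
{"op": "move_arm", "data": {"deltas": "-0.0075 0.0095 -0.0035 0 0 0 0; -0.011 0.018 -0.006 0 0 0 0; -0.015 0.027 -0.0085 0 0 0 0; -0.0185 0.0375 -0.0095 0 0 0 0; -0.022 0.039 -0.0105 0 0 0 0; -0.022 0.039 -0.0105 0 0 0 0; -0.009 0.025 -0.005 0 0 0 0; -0.009 0.025 -0.005 0 0 0 0"}}

```text
clock: 3.58
tcp_pos: [0.4265, 0.203, 0.2934]
tool_rot: [3.139, 0.355, 2.915]
contact_force: [0.2, 0.7, 0.4]
finger_gap: -0.001
grip_force: 0.0
```

Run:
```python
from g import *
import cv2
for d in([-.055,-.015,.03],[-.055,-.015,.10],[0,0,.10],[0,0,.032]): plan(d)
p,_=arm.snapshot("side"); cv2.imwrite("pics/sw.png",cv2.resize(p[150:270,200:330,::-1],None,fx=5,fy=5,interpolation=cv2.INTER_CUBIC))
```

```text
[-0.055, -0.015, 0.03] shift [-0.0013  0.0056 -0.0036] rv [-0.001  0.005  0.009] tcp [0.4265 0.203  0.2934] guide tip [-0.0505 -0.0204  0.0325] F [0.2 0.7 0.4] t 3.5833
[-0.055, -0.015, 0.1] shift [-0.0248  0.0108  0.0621] rv [-0.001  0.005  0.009] tcp [0.4265 0.203  0.2934] guide tip [-0.0505 -0.0204  0.0325] F [0.2 0.7 0.4] t 3.5833
[0, 0, 0.1] shift [0.0289 0.0143 0.081 ] rv [-0.001  0.005  0.009] tcp [0.4265 0.203  0.2934] guide tip [-0.0505 -0.0204  0.0325] F [0.2 0.7 0.4] t 3.5833
[0, 0, 0.032] shift [0.0517 0.0093 0.0171] rv [-0.001  0.005  0.009] tcp [0.4265 0.203  0.2934] guide tip [-0.0505 -0.0204  0.0325] F [0.2 0.7 0.4] t 3.5833
```

View pics/sw.png

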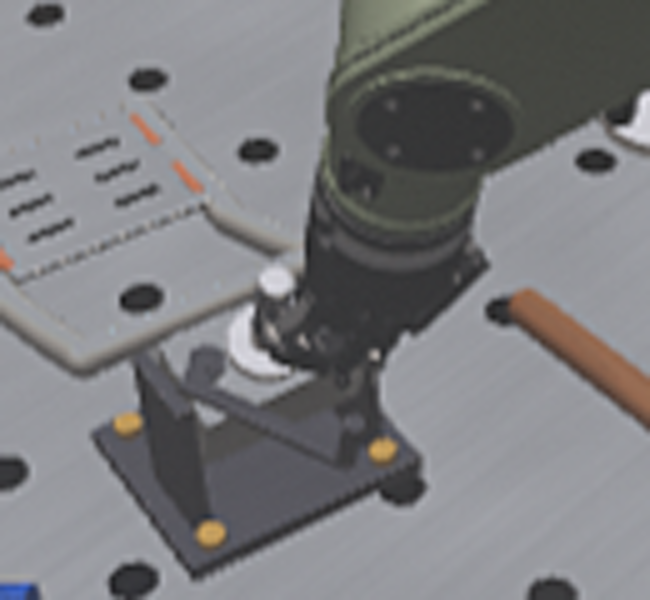

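The keeper has swung towards the robot: the bar now runs from (205,365) to (345,465) in the crop, and the pin is still seated. I'll rise, open, and go over the pin.

Call:
{"op": "move_arm", "data": {"deltas": "-0.008 0 0.022 0 0 0 0; -0.016 0 0.044 0 0 0 0; -0.025 0.002 0.067 0 0 0 0.2; -0.01 0.005 0.073 0 0.002 0.004 0.5; 0.01 0.01 0.078 0 0.004 0.008 0.8; 0.029 0.014 0.081 0 0.005 0.009 0.8; 0.029 0.014 0.081 0 0.005 0.009 0.8; 0.029 0.014 0.081 0 0.005 0.009 0.8", "grip_force": 40}}

```text
clock: 4.3
tcp_pos: [0.4542, 0.2183, 0.3729]
tool_rot: [-3.141, 0.347, 2.926]
contact_force: [0.1, -0.2, 0.1]
finger_gap: 0.8
grip_force: 0.0
```

Run:
```python
from g import *
import cv2
for d in([0,0,.1],[0,0,.065],[0,0,.028]): plan(d)
c=C["side"]
for q in(.6,.8,1.,1.2): print(q,*[proj("side",G(V,post(q,z))).round(1) for z in(.0555,.0125)],proj("top",G(V,post(q))).round(1))
p,_=arm.snapshot("side"); cv2.imwrite("pics/pg.png",cv2.resize(p[150:270,200:330,::-1],None,fx=5,fy=5,interpolation=cv2.INTER_CUBIC))
```

```text
[0, 0, 0.1] shift [ 0.0012 -0.0009  0.0016] rv [-0.    -0.003 -0.001] tcp [0.4542 0.2183 0.3729] guide tip [-0.0023  0.0007  0.099 ] F [ 0.1 -0.2  0.1] t 4.3
[0, 0, 0.065] shift [ 0.0129 -0.0035 -0.0313] rv [-0.    -0.003 -0.001] tcp [0.4542 0.2183 0.3729] guide tip [-0.0023  0.0007  0.099 ] F [ 0.1 -0.2  0.1] t 4.3
[0, 0, 0.028] shift [ 0.0253 -0.0063 -0.0661] rv [-0.    -0.003 -0.001] tcp [0.4542 0.2183 0.3729] guide tip [-0.0023  0.0007  0.099 ] F [ 0.1 -0.2  0.1] t 4.3
0.6 [275.6 223.8] [273.7 231.4] [241.9 205.4]
0.8 [273.3 229.6] [271.4 237. ] [235.3 209. ]
1.0 [269.6 234.8] [267.9 242.2] [228.  211.2]
1.2 [264.7 239.4] [263.1 246.7] [220.4 211.9]
```

View pics/pg.png

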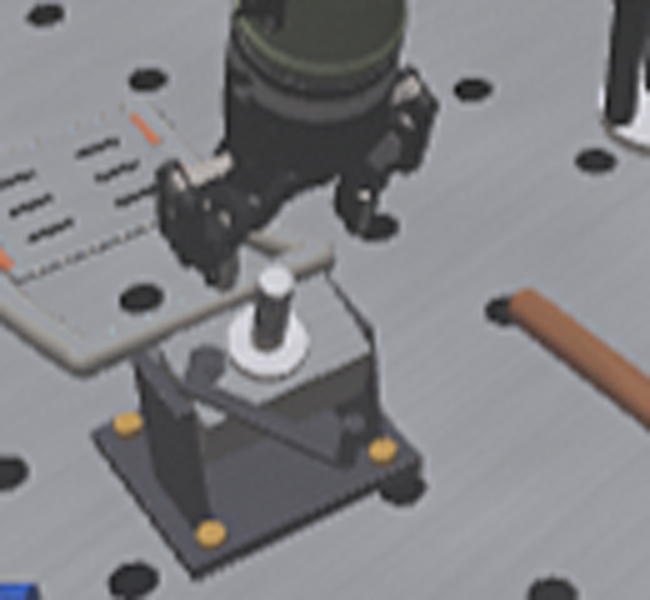

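Post top at crop (350,420) gives a keeper angle of about 1.0 rad, well clear. The pin is still down and the gripper is centred above it. Descending along the axis.

Call:
{"op": "move_arm", "data": {"deltas": "0.0035 -0.001 -0.0075 0 -0.003 -0.001 0.6; 0.0065 -0.002 -0.016 0 -0.003 -0.001 0.6; 0.0095 -0.003 -0.025 0 -0.003 -0.001 0.6; 0.0125 -0.004 -0.034 0 -0.003 -0.001 0.6; 0.016 -0.0045 -0.043 0 -0.003 -0.001 0.6; 0.0195 -0.005 -0.052 0 -0.003 -0.001 0.6; 0.0225 -0.006 -0.06 0 -0.003 -0.001 0.6; 0.025 -0.006 -0.066 0 -0.003 -0.001 0.6", "grip_force": 20}}

```text
clock: 5.02
tcp_pos: [0.4795, 0.2126, 0.3058]
tool_rot: [3.141, 0.35, 2.926]
contact_force: [-1.0, -1.1, 0.6]
finger_gap: 0.595
grip_force: 0.0
```

Run:
```python
from g import *
import cv2
plan([0,0,.028])
ims=[]
p,d=arm.snapshot("side"); np.save("sd.npy",d)
p2,d2=arm.snapshot("top")
i1=cv2.resize(p[170:250,215:295,::-1],None,fx=7,fy=7,interpolation=cv2.INTER_CUBIC)
cv2.imwrite("pics/dn.png",i1)
```

```text
[0, 0, 0.028] shift [ 0.     -0.0006  0.001 ] rv [-0.    -0.    -0.002] tcp [0.4795 0.2126 0.3058] guide tip [-0.0005  0.0007  0.0271] F [-1.  -1.1  0.6] t 5.0167
```

View pics/dn.png

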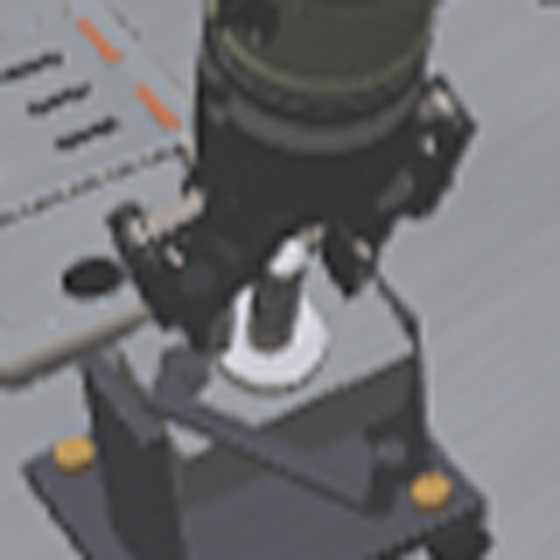

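The fingers straddle the grip (crop (275,310)), tips above the shoulder. Closing gently.

Call:
{"op": "move_arm", "data": {"deltas": "0 0 0 0 0 0 0.4; 0 0 0 0 0 0 0.35; 0 0 0 0 0 0 0.3; 0 0 0 0 0 0 0.27; 0 0 0 0 0 0 0.25; 0 0 0 0 0 0 0.24; 0 0 0 0 0 0 0.23; 0 0 0 0 0 0 0.23", "grip_force": 20}}

```text
clock: 5.78
tcp_pos: [0.4792, 0.2128, 0.3073]
tool_rot: [3.14, 0.351, 2.926]
contact_force: [-1.2, 0.9, 0.0]
finger_gap: 0.228
grip_force: 0.0
```

Call:
{"op": "move_arm", "data": {"deltas": "0 0 0 0 0 0 0.2; 0 0 0 0 0 0 0.18; 0 0 0 0 0 0 0.15; 0 0 0 0 0 0 0.1; 0 0 0 0 0 0 0.1; 0 0 0 0 0 0 0.1; 0 0 0 0 0 0 0.1; 0 0 0 0 0 0 0.1"}}

```text
clock: 6.45
tcp_pos: [0.4792, 0.2128, 0.3074]
tool_rot: [3.14, 0.351, 2.926]
contact_force: [-2.2, -0.1, 2.4]
finger_gap: 0.206
grip_force: 19.5
```

```bash
python3 -c "
from g import *
plan([0,0,.028]);o=arm.observe();print(Rg(V[2]).inv().apply(o['contact_force']),o['ft_torque'],o['grip_force'],o['finger_gap'])
print(Rg(V[2]).as_matrix().round(3))"
```

```text
[0, 0, 0.028] shift [ 0.0002 -0.0008 -0.0006] rv [-0.001  0.001 -0.002] tcp [0.4792 0.2128 0.3074] guide tip [0.     0.001  0.0287] F [-2.2 -0.1  2.4] t 6.45
[-1.21422792 -0.56795748  2.99832751] [ 0.0278338   0.2766656  -0.02401847] 19.500225484371185 0.2057462703997154
[[ 0.917  0.215 -0.335]
 [-0.202  0.977  0.074]
 [ 0.343  0.     0.939]]
```

Call:
{"op": "move_arm", "data": {"deltas": "0 0 0 0 0 0 0.1; 0 0 0 0 0 0 0.1; -0.0007 0.0001 0.0019 0 0 0 0.1; -0.0013 0.0003 0.0038 0 0 0 0.1; -0.002 0.0004 0.0056 0 0 0 0.1; -0.0027 0.0006 0.0075 0 0 0 0.1; -0.0034 0.0007 0.0094 0 0 0 0.1; -0.0034 0.0007 0.0094 0 0 0 0.1", "grip_force": 45}}

```text
clock: 7.12
tcp_pos: [0.4757, 0.2135, 0.3168]
tool_rot: [3.141, 0.351, 2.926]
contact_force: [-0.8, -0.1, -3.2]
finger_gap: 0.203
grip_force: 43.9
```

```bash
python3 -c "
from g import *
plan([0,0,.0687]);o=arm.observe();print(Rg(V[2]).inv().apply(o['contact_force']),o['ft_torque'],o['grip_force'],o['finger_gap'])"
```

```text
[0, 0, 0.0687] shift [-0.0098  0.0016  0.0282] rv [-0.001  0.001 -0.002] tcp [0.4757 0.2135 0.3168] guide tip [-0.0002  0.0008  0.0388] F [-0.8 -0.1 -3.2] t 7.1167
[-1.78762762 -0.23562764 -2.78149627] [ 0.1112588   0.30536395 -0.00916222] 43.90488266944885 0.2031849705536016
```

Lateral forces are small and the pin's weight now hangs on the tool. Continuing.

Call:
{"op": "move_arm", "data": {"deltas": "-0.0007 0.0001 0.0019 0 0 0 0.1; -0.0013 0.0003 0.0038 0 0 0 0.1; -0.002 0.0004 0.0056 0 0 0 0.1; -0.0027 0.0006 0.0075 0 0 0 0.1; -0.0034 0.0007 0.0094 0 0 0 0.1; -0.004 0.0009 0.0113 0 0 0 0.1; -0.005 0.0011 0.0141 0 0 0 0.1; -0.005 0.0011 0.0141 0 0 0 0.1"}}

```text
clock: 7.78
tcp_pos: [0.4708, 0.2147, 0.3314]
tool_rot: [3.14, 0.352, 2.926]
contact_force: [0.6, 0.2, -1.7]
finger_gap: 0.196
grip_force: 43.9
```

```bash
python3 -c "
from g import *
plan([0,0,.0687]);o=arm.observe();print(Rg(V[2]).inv().apply(o['contact_force']),o['ft_torque'],o['grip_force'],o['finger_gap'])"
```

```text
[0, 0, 0.0687] shift [-0.005   0.0003  0.0137] rv [-0.001  0.002 -0.002] tcp [0.4708 0.2147 0.3314] guide tip [0.0003 0.0011 0.0542] F [ 0.6  0.2 -1.7] t 7.7833
[-0.12626273  0.34133952 -1.79318029] [0.08532912 0.32962041 0.02864737] 43.92028212547302 0.19578098907529015
```

Call:
{"op": "move_arm", "data": {"deltas": "-0.0007 0.0001 0.0019 0 0 0 0.1; -0.0013 0.0003 0.0038 0 0 0 0.1; -0.002 0.0004 0.0056 0 0 0 0.1; -0.0027 0.0006 0.0075 0 0 0 0.1; -0.0034 0.0007 0.0094 0 0 0 0.1; -0.0042 0.0009 0.0119 0 0 0 0.1; -0.0049 0.0011 0.0136 0 0 0 0.1; -0.0049 0.0011 0.0136 0 0 0 0.1"}}

```text
clock: 8.45
tcp_pos: [0.4659, 0.2158, 0.3448]
tool_rot: [3.14, 0.352, 2.926]
contact_force: [-0.3, 0.1, -2.5]
finger_gap: 0.197
grip_force: 43.9
```

Run:
```python
from g import *
import cv2
plan([0,0,.0687]);o=arm.observe();print(Rg(V[2]).inv().apply(o['contact_force']),o['grip_force'],o['finger_gap'])
p,d=arm.snapshot("side")
cv2.imwrite("pics/up.png",cv2.resize(p[170:250,215:295,::-1],None,fx=7,fy=7,interpolation=cv2.INTER_CUBIC))
for z in(0,.008,.035,.04,.045): X=G(V,np.array([0,0,z])); print(z,((proj("side",X)-[215,170]+.5)*7).round())
```

```text
[0, 0, 0.0687] shift [-0.0001 -0.0007  0.0002] rv [-0.001  0.002 -0.002] tcp [0.4659 0.2158 0.3448] guide tip [0.0002 0.0011 0.0685] F [-0.3  0.1 -2.5] t 8.45
[-1.13370866  0.01372106 -2.2173045 ] 43.920409083366394 0.19668877994452647
0 [265. 349.]
0.008 [267. 339.]
0.035 [272. 304.]
0.04 [273. 298.]
0.045 [274. 291.]
```

View pics/up.png

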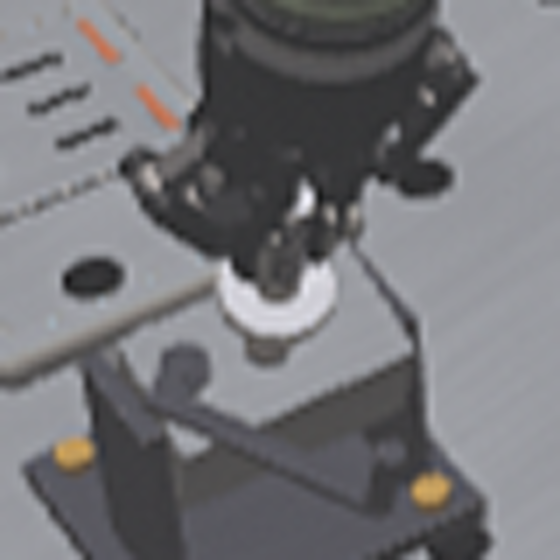

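The shoulder's lower edge moved from crop row 392 to 340, 52 px against the 51 px predicted for 40 mm. The dark ring is at the mouth, the keeper is clear, and forces are small. Handing in.

```bash
python3 -c "
from station import arm
print(arm.finish_job())"
```

```text
the job is handed in; nothing more can be done
None
```

I swung the keeper to about 1.0 rad, drew the pin about 40 mm so its ring is level with the guide's top face, and handed the job in with the gripper still holding it; no verdict came back.

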